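# Check the air gap under a pyramid network hub with a flat gauge

## Task

Check the air gap under the black pyramid hub with the blue-handled gauge: gently slide its blade straight and level into the middle of the gap at the hub's front (the side with two white marks) until the edge of the shell stands over the blade's orange band, no deeper because the circuit board is behind, and hold it still there for two seconds. Then pull it out and set it down flat on the grey mat again with its handle upright, without dropping it, and leave everything else where it is.

Things in the scene. Friction and masses are not known exactly. Their poses are not given: they have to be found in the camera images.
- blue_gauge: The gauge to use, 85 g: blue upright handle block 54 (x) x 24 (y) x 50 high; a white blade, 40 wide, 7 thick, sticks out 78 from its front (+x), undersides level. An orange band on the blade covers 33 to 47 from the tip. Origin: centre of the handle's underside; x towards the tip, z up. Starts upright on the mat in any of three places side by side; grip the handle across y from above.
- blade_tip (a point): Middle of the leading edge of the blue gauge's blade: 105 along x from the gauge's origin and 3.5 above its underside (half the blade's thickness).
- hub: Black pyramid hub, blue tip, fixed on the housing. Bright plate 170 x 170 x 10; above it the shell, 150 square at its lower edge (24 above the plate's underside), 150 high, leaning inwards. The 14 high gap between them opens only at the front (-x), 82 clear between two feet; inside, a board stands 62 behind the shell's edge. Origin: centre of the plate's underside; x points into the gap, z up.
- gap_mouth (a point): Middle of the gap's mouth: under the front lower edge of the shell, midway between the feet (two white marks on the shell's lip, 68 apart, are centred on it) and 7 above the base plate (17 above the hub's origin, 75 along the hub's -x). Axes as the hub's: x points straight into the gap. The base plate reaches 10 farther out.
- housing: Low black equipment housing, 280 (x) x 300 (y) x 50 high, fixed; the hub stands on its top. Origin: centre of its underside, on the table.
- mat: Grey mat, 220 (x) x 340 (y) x 3 thick, fixed to the table, on which the three gauges stand. Origin: centre of its underside.
- yellow_gauge: Like the blue gauge but with yellow handle and 4 thick blade; a bystander to be left alone. Origin: centre of the handle's underside.
- red_gauge: Like the blue gauge but with red handle and 11 thick blade; a bystander to be left alone. Origin: centre of the handle's underside.
- screwdriver: Screwdriver with green handle, 180 long, lying on the table beyond the mat; leave alone. Origin: middle of its underside.
- mug: Blue mug, 80 across, 95 high, at the left; leave alone. Origin: centre of its underside.
- spare_tip: Spare clear-blue pyramid tip, 68 square, 62 high, beyond the mat; leave alone. Origin: centre of its underside.

How it is judged (in metres and radians):
On the way:
1. the blue gauge's blade is in the air gap, straight, level and in the middle, with the shell's edge over the orange band, and held still (x of blade_tip in the frame of gap_mouth between 0.033 and 0.047 m and y of blade_tip in the frame of gap_mouth between -0.015 and 0.015 m and z of blade_tip in the frame of gap_mouth between -0.006 and 0.006 m and angle between the x axis of blue_gauge and the x axis of hub, either way round below 0.14 rad and linear speed of blue_gauge below 0.015 m/s and contact force between blue_gauge and the fingers above 1 N), for 1.5 s.
At the end, for the whole second after the job is handed in: The blue gauge has been taken out of the gap and stands flat on the grey mat (handle upright within 0.06 rad, underside within 4 mm of the mat's top), with the middle of its handle and the tip of its blade both over the mat, released and at rest (x of blue_gauge in the frame of mat between -0.11 and 0.11 m and y of blue_gauge in the frame of mat between -0.17 and 0.17 m and x of blade_tip in the frame of mat between -0.11 and 0.11 m and y of blade_tip in the frame of mat between -0.17 and 0.17 m and z of blue_gauge in the frame of mat between 0 and 0.007 m and angle between blue_gauge's own z axis and vertical below 0.06 rad and linear speed of blue_gauge below 0.01 m/s and contact force between blue_gauge and the fingers below 0.1 N); the robot touches nothing.
It fails at once if the hub is pressed or knocked with more than 20 N (contact force between hub and anything else above 20 N).
It fails at once if the blade goes 54 mm or deeper into the gap, close to the circuit board (x of blade_tip in the frame of gap_mouth between 0.054 and 0.2 m and y of blade_tip in the frame of gap_mouth between -0.05 and 0.05 m and z of blade_tip in the frame of gap_mouth between -0.008 and 0.008 m).
It fails at once if the blue gauge is dropped: it falls free from 20 mm or more above the mat (contact force between blue_gauge and anything else below 0.05 N and z of blue_gauge in the frame of mat above 0.023 m).
It fails at once if another gauge or a bystander is shifted by more than 20 mm (distance of any of yellow_gauge, red_gauge, screwdriver, mug, spare_tip from where it was at the start of the episode above 0.02 m).
It also fails if it takes over 69 s, if anything falls off the work surface, if the arm or the gripper's body presses on something with over 40 N, if the wrist force passes 120 N, or if a joint passes its speed limit or range.

## Robot

A 6-joint arm with a two-finger parallel gripper is mounted at the origin on the work surface. World frame = base frame: x ahead of the robot, y to its left, z up, the work surface at z = 0. Lengths are in mm, angles in degrees, forces in N, time in s.
With the tool pointing down it reaches from about 425 to 925 mm from the base axis. Payload 12.5 kg.
Tool frame: the origin (TCP) lies midway between the tips of the shut fingers; the grasp point (between the pads) lies 19 mm behind it; z points along the fingers, y is the line along which they close (so a half turn about z gives the same grasp; the last joint's range is limited). The gripper opens to 85 mm and grips with 20 to 120 N. Pads are 22 mm wide; open, the fingers measure 114 mm over their backs; the gripper's body (76 mm by 85 mm) begins 54 mm behind the grasp point. The pads swing forward as they close: fully open they stand 13 mm farther back than shut.
Start: joints at [63.564, 28.126, 89.318, -0, 62.55, -6.05], TCP at [217.696, 585.878, 231.327] pointing down, gripper open.
Joint ranges: [-177.58, 177.58], [-47.91, 125.51], [2.72, 160], [-65.01, 245.01], [3.68, 167.84], [-153.87, 153.87]. Speed limits (degrees/s): [127.2, 127.2, 159.86, 180, 180, 180].

## Interface

Orientations are given as a 3x3 rotation matrix whose columns are the frame's x, y, z axes.
In Python, from workcell import arm, cams, close_job gives the robot as it stands (arm), with the cameras (cams) and the job as plain functions.
- The arm moves only by the shell command python3 steer.py [OPENING] [FORCE], which reads ROWS from standard input. ROWS is 1 to 20 rows, parted by a bar, with the numbers parted by spaces; each row has 4 numbers: dx, dy, dz in mm, then a turn about the tool's z in degrees; each row shifts and turns the commanded pose from where the row before left it, along the tool's axes as they then stand; what a row does not reach is not made up. A row lasts 1/10 s, in which the tool goes at most 50 mm and 8.59 degrees, less where a joint would pass 70% of its speed; a pose out of reach is approached as far as the arm can. OPENING is the opening from 0.0 (shut) to 1.0 (fully open), set as the command begins (- or left out keeps the last). The fingers move at their own pace and stop on an object; FORCE is the grip in N (left out, the last holds). Time passes only in rows, so rows that do not move let the fingers close. It prints the time, the measured TCP pose, the force, the opening and the grip force at its end. Input that does not fit is refused with a message, and nothing moves.
- arm.read_state(): the state, without advancing time (a new reading comes with each control period).
- cams.snapshot(name): name is "side" or "top"; returns a dict with "image" (400x640x3 uint8, red, green, blue), "mtx" (3x3 intrinsics, pixels), "distortion" ([k1, k2, p1, p2, k3] as OpenCV has them; the pictures are not rectified), "extrinsics" (4x4, takes a point from camera to world coordinates). Camera axes: x right, y up, looking along -z (the intrinsics and any distortion apply to the point x, -y, -z); pixel columns grow to the right and rows downward; lengths in mm; the calibration is good to about 2 mm. A picture is of the moment at which its call begins. There is no depth.
- close_job(): hands the job in; it is judged then, once.
The state is a dict: "time": time; "joints": joint angles; "joint_velocities": joint speeds; "tau": joint torques, N m; "tool_pos": TCP position; "eef_rot": TCP orientation; "wrist_force": force on the tool from outside, world axes, zero at the start; "torque": the same for the moment, N m; "gripper_width": opening from 0.0 (shut) to 1.0 (fully open); "finger_force": force on a finger pad.
Only numpy, scipy, OpenCV 4.12 (cv2) and the standard library are available. Lean on these libraries where they do the work, as an engineer would, in place of code of your own. Each camera call takes 0.05 s, during which the arm holds its last target. There are 200 camera calls.

## Working session

There is one attempt and no reset: what is moved stays moved. The work goes in short steps, Python scripts to look and compute and a shell command to move; the robot and the scene stay as the last step left them, time stands still between calls to the robot, and variables do not carry over. Pictures are saved under pics/ and viewed, at most 10 in all, crops included, and the job is handed in when it is done.

```bash
ls; mkdir -p pics
python3 - <<'E'
from workcell import arm, cams, close_job
import cv2,numpy as np
for n in("top","side"):
    s=cams.snapshot(n); cv2.imwrite(f"pics/{n}0.png",s["image"][:,:,::-1])
    print(n,s["mtx"].tolist(),s["distortion"],np.round(s["extrinsics"],3).tolist())
st=arm.read_state();print(st["time"],st["eef_rot"],st["tool_pos"])
E
```

```text
pics
steer.py
workcell.py
top [[506.46541717225784, 0.0, 316.8777110679978], [0.0, 506.46541717225784, 200.50172924603075], [0.0, 0.0, 1.0]] [0.0325078 0.        0.        0.        0.       ] [[0.012, 0.994, -0.107, 433.102], [-1.0, 0.012, -0.008, 83.993], [-0.007, 0.107, 0.994, 1501.324], [0.0, 0.0, 0.0, 1.0]]
side [[506.29304763251207, 0.0, 319.24737828219213], [0.0, 506.29304763251207, 199.586181209417], [0.0, 0.0, 1.0]] [-0.13993629  0.          0.          0.          0.        ] [[0.996, 0.045, -0.081, 457.116], [-0.092, 0.541, -0.836, -1224.678], [0.006, 0.84, 0.543, 935.334], [0.0, 0.0, 0.0, 1.0]]
0.1 [[-9.37360415e-01  3.48360787e-01 -4.64075416e-04]
 [ 3.48361074e-01  9.37359995e-01 -8.95037157e-04]
 [ 1.23209881e-04 -1.00063821e-03 -9.99999492e-01]] [217.59571273 585.67768732 230.78218948]
```

View pics/top0.png

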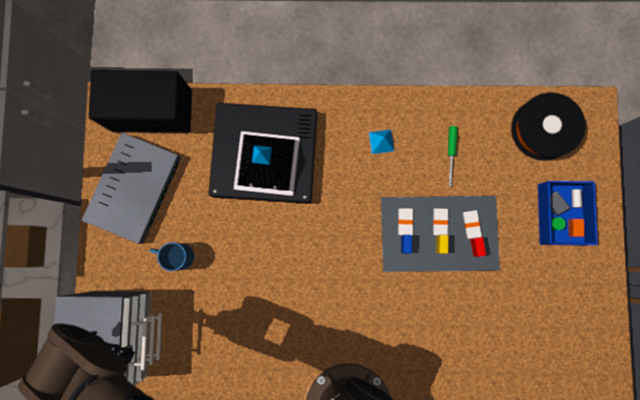

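View pics/side0.png

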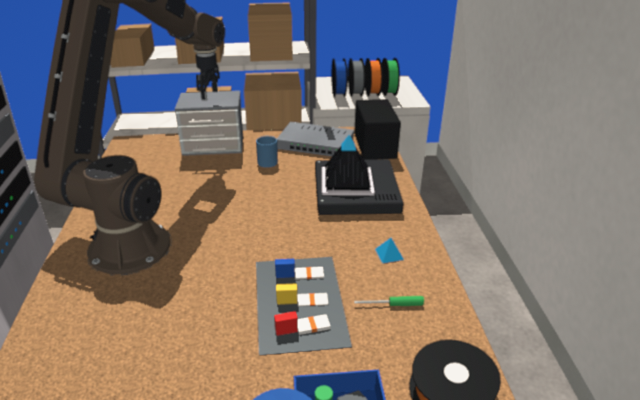

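Top: the blue gauge is at about (406,243) with its blade pointing up the image, and the hub is at about (267,162), turned slightly. I'll zoom in on the hub for its front marks.

```bash
cat > h.py <<'E'
import cv2,numpy as np
from workcell import arm, cams, close_job
def ray(s,px):
    u=cv2.undistortPoints(np.array(px,float).reshape(-1,1,2),s["mtx"],np.array(s["distortion"])).reshape(-1,2)
    E=np.array(s["extrinsics"]); d=np.c_[u[:,0],-u[:,1],-np.ones(len(u))]@E[:3,:3].T
    return E[:3,3],d
def onz(s,px,z):
    o,d=ray(s,px); return o+d*((z-o[2])/d[:,2])[:,None]
def proj(s,P):
    E=np.linalg.inv(np.array(s["extrinsics"])); c=np.atleast_2d(P)@E[:3,:3].T+E[:3,3]; c=c*[1,-1,-1]
    return cv2.projectPoints(c,np.zeros(3),np.zeros(3),np.array(s["mtx"]),np.array(s["distortion"]))[0].reshape(-1,2)
E
python3 - <<'E'
import cv2,numpy as np
a=cv2.imread("pics/top0.png")[120:215,205:325];b=cv2.imread("pics/side0.png")[125:220,305:410]
f=lambda i:cv2.resize(i,(400,340),interpolation=cv2.INTER_CUBIC)
cv2.imwrite("pics/crop1.png",np.hstack([f(a),f(b)]))
E
```

```text
(no output)
```

View pics/crop1.png

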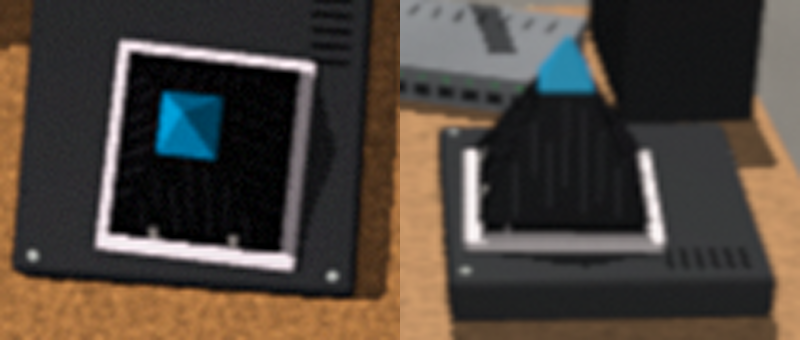

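The front is the side towards the robot. The marks are near top-view pixels (250.6,184.8) and (274.9,187.3).

```bash
cat > m.py <<'E'
from h import *
s=cams.snapshot("top"); im=s["image"][:,:,::-1].copy(); hsv=cv2.cvtColor(im,cv2.COLOR_BGR2HSV)
def blob(mask,box):
    m=np.zeros_like(mask); x0,y0,x1,y1=box; m[y0:y1,x0:x1]=mask[y0:y1,x0:x1]
    c,_=cv2.findContours(m,cv2.RETR_EXTERNAL,cv2.CHAIN_APPROX_NONE); return max(c,key=cv2.contourArea)
E
python3 - <<'E'
from m import *
np.set_printoptions(precision=1,suppress=True)
# hub plate corners
w=cv2.inRange(hsv,(0,0,90),(180,70,255)); c=blob(w,(225,125,305,200)); hull=cv2.convexHull(c)
q=cv2.approxPolyDP(hull,6,True).reshape(-1,2).astype(float); print("quad",q.tolist())
P=onz(s,q,60);print(P,[np.linalg.norm(P[i]-P[i-1]) for i in range(len(P))],P.mean(0))
r=cv2.minAreaRect(c);print(r)
# marks: bright spots within dark shell
g=cv2.cvtColor(im,cv2.COLOR_BGR2GRAY); print(g[180:193,246:280])
mk=onz(s,[[250.6,184.8],[274.9,187.3]],76);print("marks",mk,np.linalg.norm(mk[1]-mk[0]))
# blue gauge
b=cv2.inRange(hsv,(105,120,60),(130,255,255)); cb=blob(b,(385,200,425,270)); rb=cv2.minAreaRect(cb);print("handle",rb,cv2.boundingRect(cb))
for z in(53,28): print(z,onz(s,cv2.boxPoints(rb),z))
wb=cv2.inRange(hsv,(0,0,150),(180,60,255))|cv2.inRange(hsv,(5,100,120),(22,255,255)); cw=blob(wb,(392,203,420,236)); rw=cv2.minAreaRect(cw);print("blade",rw)
print(onz(s,cv2.boxPoints(rw),10),onz(s,[rw[0]],10))
mt=cv2.inRange(g,50,110)&cv2.inRange(hsv,(0,0,0),(180,90,255)); cm=blob(mt,(375,190,505,280)); rm=cv2.minAreaRect(cm);print("mat",rm);print(onz(s,cv2.boxPoints(rm),3))
E
```

```text
quad [[241.0, 131.0], [299.0, 138.0], [292.0, 195.0], [233.0, 188.0]]
[[787.9 318.3  60. ]
 [769.2 149.5  60. ]
 [602.5 166.9  60. ]
 [620.8 336.6  60. ]] [np.float64(168.12545148316244), np.float64(169.79080278309797), np.float64(167.53689949540492), np.float64(170.6747101615009)] [695.1 242.8  60. ]
((266.0121765136719, 162.8902587890625), (60.73734664916992, 60.07475280761719), 6.340191841125488)
[[  3  12   8   5   8   5   2   8   4   4   9  15   8   3   8  12  12   6
    2   6   8  13   8  12   3   3  13  13   9   4   8   6  11   6]
 [  7  19  14   3   3   5   7   8   3   4  10  15   6   4   4  13  12   6
    6   5  12  11  12   7   3   5   9  11   4   0   7   7  14   5]
 [  9  13  12  12  14  15  12   8   9   4   7  14  12   8   8   3   8   0
    9   1   7  14   8   6   6   3   8  11   4   1  10  12  14   8]
 [  8  10  15  37  63  58  33   7   0   3   2  16  14   3   2   7   6   3
    4   5   8  14   9   8   2   7  14   8   7   1  11   9   8   9]
 [  4   5  19  65 112 101  50  10   1   2   7  11  14   7   2   4   8   3
    5   0   7  17   9   4   4   8   8   9   7   5   3   7  
[... 1135 characters left out ...]
]
marks [[628.5 284.1  76. ]
 [622.1 214.9  76. ]] 69.46599139065843
handle ((406.5, 244.0), (18.0, 11.0), 90.0) (401, 235, 12, 19)
53 [[ 492.2 -145.4   53. ]
 [ 492.6 -176.7   53. ]
 [ 441.6 -176.2   53. ]
 [ 441.2 -145.1   53. ]]
28 [[ 493.2 -149.4   28. ]
 [ 493.6 -181.1   28. ]
 [ 441.8 -180.7   28. ]
 [ 441.3 -149.1   28. ]]
blade ((405.0, 221.0), (26.0, 14.0), 90.0)
[[ 573.4 -143.9   10. ]
 [ 573.9 -185.    10. ]
 [ 497.3 -184.4   10. ]
 [ 496.8 -143.5   10. ]] [[ 535.2 -164.2   10. ]]
mat ((439.92901611328125, 233.39329528808594), (74.60161590576172, 117.40831756591797), 89.27477264404297)
[[ 606.8  -93.9    3. ]
 [ 615.2 -440.4    3. ]
 [ 396.4 -437.2    3. ]
 [ 387.1  -96.3    3. ]]
```

```bash
echo '0 0 0 -6.8 | 0 0 0 -6.8 | 0 0 0 -6.8 | -26 -9 0 0 | -26 -9 0 0 | -26 -9 0 0 | -26 -9 0 0 | -26 -9 0 0 | -26 -9 0 0 | -26 -9 0 0 | -26 -9 0 0 | -26 -9 0 0 | -26 -9 0 0' | python3 steer.py 1.0 && echo '0 -20 0 0 | 0 -35 0 0 | 0 -35 0 0 | 0 -35 0 0 | 0 -35 0 0 | 0 -35 0 0 | 0 -35 0 0 | 0 -35 0 0 | 0 -35 0 0 | 0 -35 0 0 | 0 -35 0 0 | 0 -35 0 0 | 0 -35 0 0 | 0 -35 0 0 | 0 -35 0 0 | 0 -35 0 0 | 0 -35 0 0 | 0 -35 0 0 | 0 -35 0 0 | 0 0 0 0' | python3 steer.py; python3 -c "
from workcell import arm, cams, close_job
s=arm.read_state();print(s['time'],s['tool_pos'],s['eef_rot'],s['joints'])"
```

```text
time: 1.45
tool_pos: [478.7, 495.4, 231.0]
eef_rot: [[-1.0, -0.0, -0.0], [-0.0, 1.0, -0.0], [0.0, -0.0, -1.0]]
wrist_force: [0.3, 0.1, -0.3]
gripper_width: 1.0
finger_force: 0.0
time: 3.45
tool_pos: [477.9, -157.3, 231.0]
eef_rot: [[-1.0, 0.003, 0.0], [0.003, 1.0, -0.0], [-0.0, -0.0, -1.0]]
wrist_force: [0.8, 0.4, -0.3]
gripper_width: 1.001
finger_force: 0.0
3.45 [ 477.89383645 -157.2521832   231.03994632] [[-9.99995616e-01  2.95868243e-03  1.16888623e-04]
 [ 2.95863293e-03  9.99995534e-01 -4.21397350e-04]
 [-1.18134882e-04 -4.21049672e-04 -9.99999904e-01]] [-2.57309454e+01  1.82620915e+01  1.06127152e+02 -2.28379879e-02
  5.55942432e+01 -1.15548525e+02]
```

```bash
echo '9 -6 0 0 | 0 0 20 0 | 0 0 25 0 | 0 0 25 0 | 0 0 25 0 | 0 0 25 0 | 0 0 25 0 | 0 0 20 0 | 0 0 10 0 | 0 0 10 0 | 0 0 10 0 | 0 0 10 0 | 0 0 5 0 | 0 0 5 0 | 0 0 0 0 | 0 0 0 0' | python3 steer.py 1.0
python3 - <<'E'
from h import *
for n,b in(("top",(360,190,440,290)),("side",(230,210,340,310))):
    s=cams.snapshot(n); cv2.imwrite(f"pics/{n}1.png",s["image"][:,:,::-1])
a=cv2.resize(cv2.imread("pics/top1.png")[190:270,370:450],(400,400),interpolation=2);b=cv2.resize(cv2.imread("pics/side1.png")[225:305,250:330],(400,400),interpolation=2)
cv2.imwrite("pics/crop2.png",np.hstack([a,b]))
E
```

```text
time: 5.05
tool_pos: [469.0, -160.1, 16.4]
eef_rot: [[-1.0, -0.0, 0.0], [-0.0, 1.0, 0.0], [-0.0, 0.0, -1.0]]
wrist_force: [-0.4, -0.6, -0.4]
gripper_width: 1.002
finger_force: 0.0
```

View pics/crop2.png

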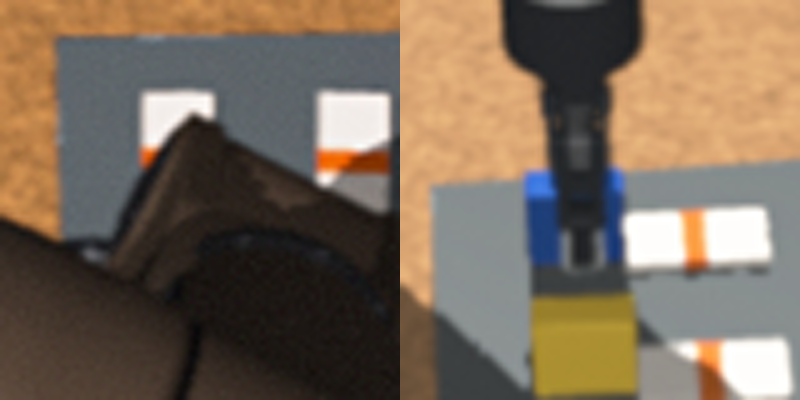

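The side view shows the finger centred on the blue handle. I'll shift 4 mm in y and close.

```bash
echo '0 -4 0 0 | 0 0 0 0' | python3 steer.py 1.0; echo '0 0 0 0 | 0 0 0 0 | 0 0 0 0 | 0 0 0 0 | 0 0 0 0 | 0 0 0 0 | 0 0 0 0 | 0 0 0 0 | 0 0 0 0 | 0 0 0 0' | python3 steer.py 0.0 50
python3 - <<'E'
from m import *
st=arm.read_state();print(st["time"],st["tool_pos"],st["eef_rot"][:,0])
wb=cv2.inRange(hsv,(0,0,150),(180,60,255)); cw=blob(wb,(392,200,420,222));print(cv2.boundingRect(cw),onz(s,[[cv2.boundingRect(cw)[0]-.5+cv2.boundingRect(cw)[2]/2,cv2.boundingRect(cw)[1]-.5]],10))
E
```

```text
time: 5.35
tool_pos: [469.1, -164.5, 16.5]
eef_rot: [[-1.0, 0.0, 0.001], [0.0, 1.0, -0.0], [-0.001, -0.0, -1.0]]
wrist_force: [0.8, 1.2, -0.0]
gripper_width: 0.997
finger_force: 0.0
time: 6.35
tool_pos: [468.9, -164.0, 16.4]
eef_rot: [[-1.0, -0.0, 0.0], [-0.0, 1.0, 0.0], [-0.0, 0.0, -1.0]]
wrist_force: [-1.2, 0.4, 5.4]
gripper_width: 0.276
finger_force: 49.6
6.4 [ 468.91276907 -164.0308611    16.37333276] [-9.99999952e-01 -2.81135386e-04 -1.30890164e-04]
(398, 208, 15, 11) [[ 575.11267084 -164.46446023   10.        ]]
```

```bash
echo '0 0 -3 0 | 0 0 -7 0 | 0 0 -15 0 | 0 0 -20 0 | 0 0 -20 0 | 0 0 -20 0 | 0 0 -15 0 | 0 0 -10 0 | 0 0 -5 0 | 0 0 -2 0 | 0 0 0 0' | python3 steer.py; echo '0 5 0 0 | 0 12 0 0 | 0 20 0 0 | 0 28 0 0 | 0 35 0 0 | 0 35 0 0 | 0 35 0 0 | 0 35 0 0 | 0 35 0 0 | 0 35 0 0 | 0 35 0 0 | 0 35 0 0 | 0 30 0 2 | 0 25 0 2 | 0 15 0 2 | 0 10 0 0 | 0 5 0 0 | 0 0 0 0 | 0 0 0 0' | python3 steer.py
python3 - <<'E'
from h import *
st=arm.read_state();print(st["time"],st["tool_pos"],st["eef_rot"])
for n in("top","side"):
    s=cams.snapshot(n); cv2.imwrite(f"pics/{n}2.png",s["image"][:,:,::-1])
a=cv2.resize(cv2.imread("pics/top2.png")[140:240,210:310],(400,400),interpolation=2);b=cv2.resize(cv2.imread("pics/side2.png")[125:225,260:360],(400,400),interpolation=2)
cv2.imwrite("pics/crop3.png",np.hstack([a,b]))
E
```

```text
time: 7.5
tool_pos: [468.8, -164.0, 133.0]
eef_rot: [[-1.0, -0.0, -0.0], [-0.0, 1.0, 0.0], [0.0, 0.0, -1.0]]
wrist_force: [-0.4, -0.4, -1.2]
gripper_width: 0.276
finger_force: 49.0
time: 9.4
tool_pos: [472.1, 265.3, 133.2]
eef_rot: [[-0.995, 0.104, -0.0], [0.104, 0.995, -0.0], [0.0, -0.0, -1.0]]
wrist_force: [0.5, -0.1, -0.9]
gripper_width: 0.276
finger_force: 49.0
9.4 [472.14921911 265.32817564 133.21464855] [[-9.94556141e-01  1.04201751e-01 -2.78541632e-04]
 [ 1.04201792e-01  9.94556167e-01 -1.33835711e-04]
 [ 2.63079382e-04 -1.62131666e-04 -9.99999952e-01]]
```

View pics/crop3.png

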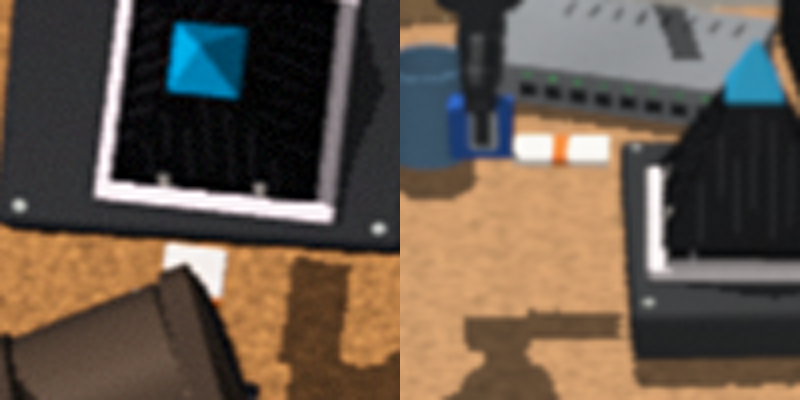

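```bash
echo '0 0 5 0 | 0 0 10 0 | 0 0 15 0 | 0 0 13 0 | 0 0 8 0 | 0 0 4 0 | 0 0 1 0 | 0 0 0 0 | 0 0 0 0' | python3 steer.py
python3 - <<'E'
from h import *
st=arm.read_state();print(st["time"],st["tool_pos"])
s=cams.snapshot("top"); s2=cams.snapshot("side")
for n,t in(("top3",s),("side3",s2)): cv2.imwrite(f"pics/{n}.png",t["image"][:,:,::-1])
def cen(t,b,th):
    x0,y0,x1,y1=b; g=t["image"][y0:y1,x0:x1].mean(2)-th; g[g<0]=0
    yy,xx=np.mgrid[y0:y1,x0:x1]; return [(xx*g).sum()/g.sum(),(yy*g).sum()/g.sum()]
mk=[cen(s,(248,182,254,186),25),cen(s,(271,184,278,188),25)]
print(mk); 
for z in(74,77,80): print(z,onz(s,mk,z))
a=cv2.resize(s["image"][175:215,235:285,::-1],(400,320),interpolation=2);b=cv2.resize(s2["image"][150:190,300:350,::-1],(400,320),interpolation=2)
cv2.imwrite("pics/crop4.png",np.hstack([a,b]))
st=np.array(st["tool_pos"]); t=st+106.2*np.array([.9945,-.1045,0]);t[2]=70.5
print("pred tip px",proj(s,t),proj(s2,t),t)
E
```

```text
time: 10.4
tool_pos: [472.5, 265.9, 77.7]
eef_rot: [[-0.995, 0.104, 0.001], [0.104, 0.995, 0.0], [-0.001, 0.0, -1.0]]
wrist_force: [0.8, 0.9, -0.8]
gripper_width: 0.277
finger_force: 49.0
10.4 [472.47929734 265.92220189  77.72148288]
[[np.float64(250.4038461538461), np.float64(184.26874999999998)], [np.float64(274.3841688654353), np.float64(186.353562005277)]]
74 [[630.24944049 284.98611429  74.        ]
 [625.06093099 216.64115398  74.        ]]
77 [[629.83506863 284.5636604   77.        ]
 [624.65746454 216.36234997  77.        ]]
80 [[629.42069678 284.1412065   80.        ]
 [624.25399808 216.08354597  80.        ]]
pred tip px [[260.70740389 202.75183043]] [[312.84904176 176.1340492 ]] [578.09519734 254.82430189  70.5       ]
```

View pics/crop4.png

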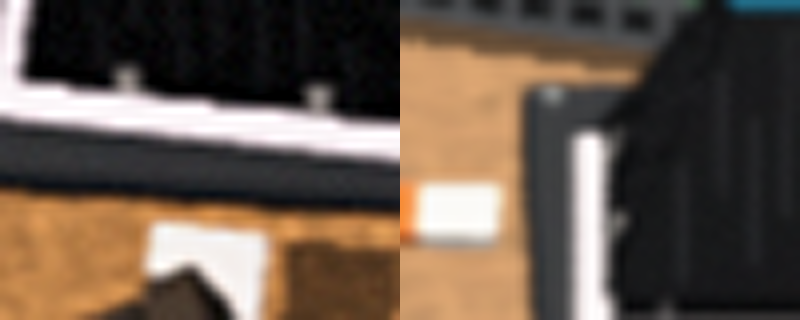

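Both views agree: the predicted tip pixel (260.7,202.8) matches the one seen (260.8,203.3). The tip is about 43.5 mm short of the mouth and under 1 mm off to the side. I'll approach in stages.

```bash
echo '-3 0.8 0.8 0 | -6 0 0 0 | -8 0 0 0 | -8 0 0 0 | -6 0 0 0 | -3 0 0 0 | -2 0 0 0 | 0 0 0 0 | 0 0 0 0 | 0 0 0 0' | python3 steer.py
python3 - <<'E'
from h import *
st=arm.read_state();print(st["time"],st["tool_pos"])
s=cams.snapshot("top"); s2=cams.snapshot("side")
a=cv2.resize(s["image"][175:215,235:285,::-1],(400,320),interpolation=2);b=cv2.resize(s2["image"][150:190,305:355,::-1],(400,320),interpolation=2)
cv2.imwrite("pics/crop5.png",np.hstack([a,b]))
t=np.array(st["tool_pos"])+106.2*np.array([.9945,-.1045,0]);t[2]=70.5
print("pred tip px",proj(s,t),proj(s2,t),t)
E
```

```text
time: 11.5
tool_pos: [507.9, 262.9, 76.5]
eef_rot: [[-0.995, 0.104, -0.0], [0.104, 0.995, 0.0], [0.0, 0.0, -1.0]]
wrist_force: [0.5, 0.6, -0.7]
gripper_width: 0.276
finger_force: 49.0
11.5 [507.94057954 262.88998809  76.52562291]
pred tip px [[262.07174317 190.38047691]] [[323.34509686 176.15197506]] [613.55647954 251.79208809  70.5       ]
```

View pics/crop5.png

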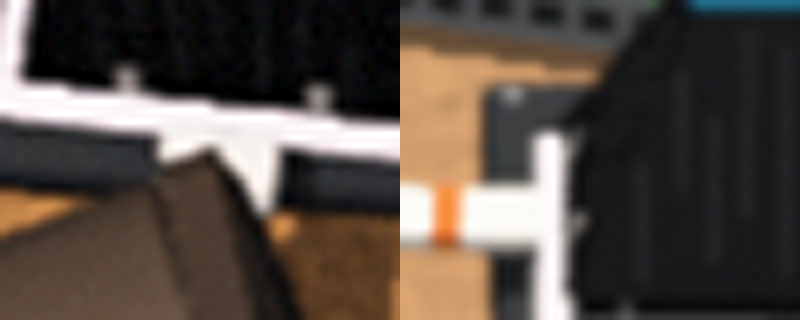

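The blade is level, over the plate and centred between the marks (blade middle near column 219, marks near 223). Sliding in.

```bash
echo '-2 0 -0.3 0 | -3 0 0 0 | -3 0 0 0 | -3 0 0 0 | -3 0 0 0 | -3 0 0 0 | -3 0 0 0 | -2 0 0 0 | 0 0 0 0 | 0 0 0 0' | python3 steer.py
```

```text
time: 12.6
tool_pos: [530.0, 260.5, 76.8]
eef_rot: [[-0.995, 0.104, -0.0], [0.104, 0.995, 0.0], [0.0, 0.0, -1.0]]
wrist_force: [-0.6, -0.9, -1.1]
gripper_width: 0.276
finger_force: 49.0
```

```bash
echo '-2 0 0 0 | -3 0 0 0 | -3 0 0 0 | -3 0 0 0 | -3 0 0 0 | -3 0 0 0 | -3 0 0 0 | -3 0 0 0 | -2 0 0 0 | -1 0 0 0 | 0 0 0 0 | 0 0 0 0' | python3 steer.py
python3 - <<'E'
from h import *
st=arm.read_state();print(st["time"],st["tool_pos"])
s=cams.snapshot("top"); s2=cams.snapshot("side")
a=cv2.resize(s["image"][170:210,235:285,::-1],(400,320),interpolation=2);b=cv2.resize(s2["image"][150:190,305:355,::-1],(400,320),interpolation=2)
cv2.imwrite("pics/crop6.png",np.hstack([a,b]))
t=np.array(st["tool_pos"])+106.2*np.array([.9945,-.1045,0]);t[2]=67
d=t[:2]-[621.5,251.1];print("depth",d@[.9945,-.1045],"lat",d@[.1045,.9945])
E
```

```text
time: 13.8
tool_pos: [555.8, 257.9, 76.8]
eef_rot: [[-0.995, 0.104, -0.0], [0.104, 0.995, 0.0], [0.0, 0.0, -1.0]]
wrist_force: [-0.4, -0.6, -1.0]
gripper_width: 0.273
finger_force: 49.0
13.8 [555.80835931 257.85324033  76.81107703]
depth 40.15869282031227 lat -0.14867894582670882
```

View pics/crop6.png

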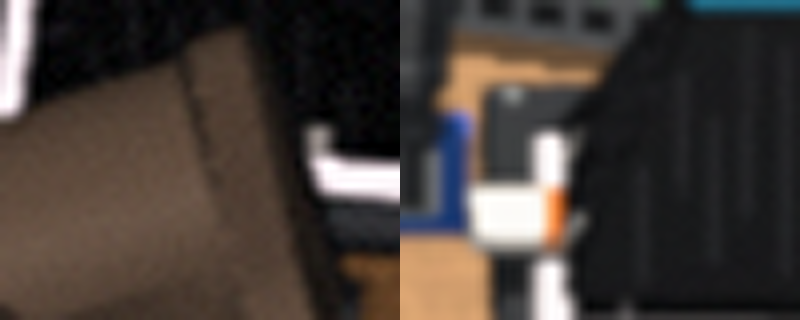

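The side view shows the orange band right at the shell's edge, with its outer part visible. I'll check the depth numerically.

Run:
```python
from h import *
s=cams.snapshot("side");np.set_printoptions(precision=1,suppress=True)
r=s["image"][174:181,363-0:386].astype(int)
r=s["image"][172:182,368:382].astype(int)
print(s["image"][176,360:382].tolist())
px=lambda c,r:[305+c/8-.5,150+r/8-.5]
# orange start, visible end on blade top
P=onz(s,[px(545,215),px(568,215)],70.5);print(P)
M=np.array([621.5,251.1]);print((P[:,:2]-M)@[.9945,-.1045])
print([proj(s,[*(M+l*np.array([.1045,.9945])),74]) for l in(-75,-34,-20,0,20)], px(568,215))
```

```text
[[25, 26, 27], [31, 31, 33], [34, 34, 36], [27, 27, 29], [23, 24, 25], [23, 23, 25], [21, 21, 23], [36, 34, 36], [109, 103, 103], [213, 203, 203], [251, 246, 246], [232, 226, 226], [127, 123, 123], [62, 63, 64], [61, 63, 64], [62, 64, 65], [63, 65, 66], [62, 64, 65], [62, 64, 65], [64, 65, 66], [63, 64, 65], [63, 65, 65]]
[[780.4 236.8  70.5]
 [790.2 236.1  70.5]]
[159.5 169.3]
[array([[325.7, 186.8]]), array([[325.7, 180.4]]), array([[325.7, 178.3]]), array([[325.7, 175.3]]), array([[325.7, 172.3]])] [375.5, 176.375]
```

The crop offset (400) was left in that calculation. Corrected, the band starts near column 322.6 and the shell's edge is at 325.5 (expected 325.7). That puts the depth at about 37–40 mm, inside 33–47. Holding.

```bash
echo '-1 0 0 0 | 0 0 0 0 | 0 0 0 0 | 0 0 0 0 | 0 0 0 0 | 0 0 0 0 | 0 0 0 0 | 0 0 0 0 | 0 0 0 0 | 0 0 0 0 | 0 0 0 0 | 0 0 0 0 | 0 0 0 0 | 0 0 0 0 | 0 0 0 0 | 0 0 0 0 | 0 0 0 0 | 0 0 0 0 | 0 0 0 0 | 0 0 0 0' | python3 steer.py; echo '0 0 0 0 | 0 0 0 0 | 0 0 0 0 | 0 0 0 0 | 0 0 0 0 | 0 0 0 0 | 0 0 0 0' | python3 steer.py
```

```text
time: 15.95
tool_pos: [556.9, 257.8, 76.8]
eef_rot: [[-0.995, 0.104, 0.0], [0.104, 0.995, 0.0], [-0.0, 0.0, -1.0]]
wrist_force: [-0.1, 0.1, -0.1]
gripper_width: 0.273
finger_force: 49.0
time: 16.65
tool_pos: [556.9, 257.8, 76.8]
eef_rot: [[-0.995, 0.104, -0.0], [0.104, 0.995, 0.0], [0.0, 0.0, -1.0]]
wrist_force: [-1.2, -0.3, -0.8]
gripper_width: 0.275
finger_force: 49.0
```

```bash
echo '2 0 0 0 | 3 0 0 0 | 3 0 0 0 | 4 0 0 0 | 4 0 0 0 | 4 0 0 0 | 4 0 0 0 | 4 0 0 0 | 4 0 0 0 | 4 0 0 0 | 4 0 0 0 | 5 0 0 0 | 6 0 0 0 | 7 0 0 0 | 8 0 0 0 | 8 0 0 0 | 6 0 0 0 | 4 0 0 0 | 2 0 0 0 | 0 0 0 0' | python3 steer.py && echo '0 0 -5 0 | 0 0 -12 0 | 0 0 -15 0 | 0 0 -12 0 | 0 0 -8 0 | 0 0 -4 0 | 0 0 0 -2 | 0 0 0 -2 | 0 0 0 -2 | 0 0 0 0 | 0 0 0 0' | python3 steer.py
```

```text
time: 18.65
tool_pos: [471.2, 266.8, 76.9]
eef_rot: [[-0.995, 0.104, 0.0], [0.104, 0.995, 0.0], [-0.0, 0.0, -1.0]]
wrist_force: [-0.6, -0.2, -1.2]
gripper_width: 0.276
finger_force: 49.0
time: 19.75
tool_pos: [471.3, 266.7, 132.7]
eef_rot: [[-1.0, 0.001, -0.0], [0.001, 1.0, -0.0], [0.0, -0.0, -1.0]]
wrist_force: [0.9, -0.2, -0.5]
gripper_width: 0.275
finger_force: 49.1
```

```bash
echo '0 -5 0 0 | 0 -12 0 0 | 0 -20 0 0 | 0 -28 0 0 | 0 -35 0 0 | 0 -35 0 0 | 0 -35 0 0 | 0 -35 0 0 | 0 -35 0 0 | 0 -35 0 0 | 0 -35 0 0 | 0 -35 0 0 | 0 -30 0 0 | 0 -25 0 0 | 0 -15 0 0 | 0 -10 0 0 | 0 -5 0 0 | 0 0 0 0 | 0 0 0 0 | 0 0 0 0' | python3 steer.py
```

```text
time: 21.75
tool_pos: [471.5, -162.5, 132.8]
eef_rot: [[-1.0, -0.001, -0.0], [-0.001, 1.0, 0.0], [0.0, 0.0, -1.0]]
wrist_force: [0.0, -0.2, -1.4]
gripper_width: 0.274
finger_force: 49.1
```

```bash
echo '2 -1.5 5 0 | 0 0 12 0 | 0 0 20 0 | 0 0 20 0 | 0 0 20 0 | 0 0 15 0 | 0 0 10 0 | 0 0 6 0 | 0 0 4 0 | 0 0 2 0 | 0 0 0 0 | 0 0 0 0' | python3 steer.py; echo '0 0 1 0 | 0 0 1 0 | 0 0 0 0 | 0 0 0 0 | 0 0 0 0' | python3 steer.py
```

```text
time: 22.95
tool_pos: [469.6, -164.9, 19.2]
eef_rot: [[-1.0, -0.0, 0.001], [-0.0, 1.0, -0.0], [-0.001, -0.0, -1.0]]
wrist_force: [0.1, 0.6, -1.3]
gripper_width: 0.273
finger_force: 49.1
time: 23.45
tool_pos: [469.5, -164.8, 16.8]
eef_rot: [[-1.0, -0.0, 0.0], [-0.0, 1.0, 0.0], [-0.0, 0.0, -1.0]]
wrist_force: [0.1, 0.5, -2.2]
gripper_width: 0.276
finger_force: 49.1
```

```bash
echo '0 0 0.5 0 | 0 0 0 0 | 0 0 0 0' | python3 steer.py; echo '0 0 0 0 | 0 0 0 0 | 0 0 0 0 | 0 0 0 0 | 0 0 0 0 | 0 0 0 0 | 0 0 0 0 | 0 0 0 0' | python3 steer.py 1.0;  echo '0 0 -3 0 | 0 0 -7 0 | 0 0 -12 0 | 0 0 -20 0 | 0 0 -25 0 | 0 0 -25 0 | 0 0 -25 0 | 0 0 -20 0 | 0 0 -10 0 | 0 20 0 0 | 0 35 0 0 | 0 40 0 0 | 0 40 0 0 | 0 40 0 0 | 0 30 0 0 | 0 15 0 0 | 0 0 0 0 | 0 0 0 0 | 0 0 0 0' | python3 steer.py
python3 - <<'E'
from m import *
s2=cams.snapshot("side")
a=cv2.resize(im[190:280,375:505],(400,300),interpolation=2);b=cv2.resize(s2["image"][245:355,240:370,::-1],(400,300),interpolation=2)
cv2.imwrite("pics/crop7.png",np.hstack([a,b]))
print(arm.read_state()["time"])
E
```

```text
time: 23.75
tool_pos: [469.5, -164.8, 16.4]
eef_rot: [[-1.0, -0.0, 0.0], [-0.0, 1.0, 0.0], [-0.0, 0.0, -1.0]]
wrist_force: [-0.0, 0.4, 2.4]
gripper_width: 0.273
finger_force: 49.3
time: 24.55
tool_pos: [469.5, -164.8, 16.3]
eef_rot: [[-1.0, -0.0, 0.0], [-0.0, 1.0, 0.0], [-0.0, 0.0, -1.0]]
wrist_force: [0.5, -0.1, -0.2]
gripper_width: 0.996
finger_force: 0.0
time: 26.45
tool_pos: [469.4, 54.5, 163.3]
eef_rot: [[-1.0, 0.001, -0.0], [0.001, 1.0, 0.0], [0.0, 0.0, -1.0]]
wrist_force: [-0.5, -0.9, -0.3]
gripper_width: 1.003
finger_force: 0.0
26.55
```

View pics/crop7.png

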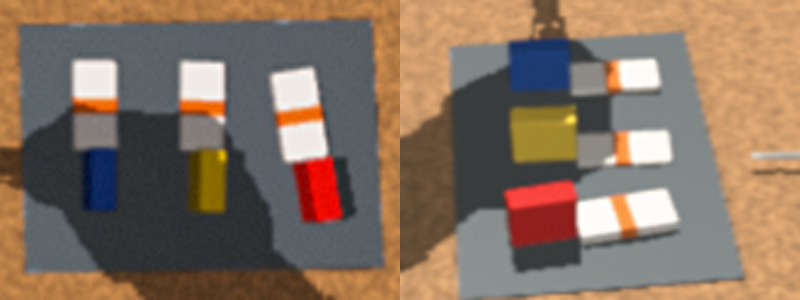

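The blue gauge stands upright and flat on the mat in its old place. The other two gauges have not moved.

```bash
python3 -c "
from workcell import arm, cams, close_job
print(close_job())"
```

```text
the job is handed in; nothing more can be done
None
```

The blue gauge's blade was held in the middle of the gap for over two seconds, at about 38–41 mm deep by my measurements, then pulled out and set upright on the mat; I've handed the job in, but no verdict came back.

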